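# Wipe the metal trimmings off the sprung connector fixture

### The arm

A 6-joint arm with a two-finger parallel gripper is mounted at the origin on the work surface. World frame = base frame: x ahead of the robot, y to its left, z up, the work surface at z = 0. Lengths are in mm, angles in degrees, forces in N, time in s.
With the tool pointing down it reaches from about 300 to 850 mm from the base axis. Payload 4.2 kg.
Tool frame: the origin (TCP) lies midway between the tips of the shut fingers; the grasp point (between the pads) lies env.hold_point_z behind it (env.hold_point_z is the distance from the TCP to the grasp point, in mm); z points along the fingers, y is the line along which they close (so a half turn about z gives the same grasp; the last joint's range is limited). The gripper opens to 91 mm and grips with 3 to 60 N. Pads are 32 mm wide; open, the fingers measure 118 mm over their backs; the gripper's body (76 mm by 178 mm) begins 60 mm behind the grasp point.
Start: joints at [-75.917, 18.312, 89.639, -0, 72.044, -1.146], TCP at [151.044, -554.823, 213.976] pointing down, gripper open.
Joint ranges: [-177.97, 177.97], [-48.28, 115.42], [12.27, 149.76], [-77.06, 257.06], [2.81, 150.46], [-146.56, 146.56]. Speed limits (degrees/s): [147.25, 147.25, 180, 180, 180, 180].

### API

Orientations are given as [roll, pitch, yaw] about the fixed x, y, z axes, in that order (R = Rz(yaw) Ry(pitch) Rx(roll)).
In Python, from workcell import env, viewer, spotter gives the robot as it stands.
- The arm moves only by the tool apply_moves, never from a script. Its arguments are lists of equal length, an entry for each row: "delta_pos": the shift along the world's x, y, z normalised to -1 to 1, where 1 is 120 mm, a list of three; "rot": the turn, a rotation vector about the world's x, y, z normalised to -1 to 1, where 1 is 1.5 rad, a list of three; "hand": the opening, from 0 (shut) to 1 (fully open). A call has 1 to 10 rows; each row is the pose to reach, as a shift and turn from the pose commanded when the call began; what a row does not reach only later rows make up. A row lasts 1/12 s, in which the tool goes at most 41.7 mm and 7.16 degrees, less where a joint would pass 70% of its speed; a pose out of reach is approached as far as the arm can. A call with a number of a shift or a turn outside -1 to 1 is refused whole. A call with a gripper value outside its range is refused whole. The fingers move at their own pace and stop on an object; "newtons" is the grip in N (left out, the last holds). Time passes only in rows, so rows that repeat a pose let the fingers close. It gives the time, the measured TCP pose, the force, the opening and the grip force at its end, in the units of the state.
- env.state(): the state, without advancing time (a new reading comes with each control period).
- viewer.grab_frame(name): name is "scene" or "side" or "wrist"; returns a dict with "pixels" (400x640x3 uint8, red, green, blue), "camera_matrix" (3x3 intrinsics, pixels), "R" (3x3) and "t" (3): a world point X has camera coordinates R X + t; the wrist camera has in their place "mount" (4x4, takes a point from camera to tool coordinates, whose origin is the TCP and whose axes are the flange's). Camera axes: x right, y down, z forward; pixel columns grow to the right and rows downward; lengths in mm; the calibration is good to about 2 mm. A picture is of the moment at which its call begins: read the wrist's pose just before it. There is no depth.
- env.job_done(): hands the job in; it is judged then, once.
Trained networks look in a picture, given as the dict that the camera call returned (one of the last four; its "shot" number tells which), for a name from the list of things; names that differ only in an ending like _2 or _b are one class to them, and where a whole thing is asked for, a point or a joint stands for the part that bears it (a point fixed in the world has none). Each returns a list of dicts, best first, with "score" (0 to 1); they miss things now and then, are a little off and sometimes report something else, mostly with a low value. They report only what shows in the picture. A call takes as long as a camera call. They do not tell look-alikes from the thing itself.
- spotter.trace(picture, query): "mask" (400x640 bool, what is visible of it) and "box" ([centre column, centre row, width, height] in pixels, round what is visible of it).
- spotter.landmark_of(picture, query): "position" ([column, row] in pixels: a listed point, or the origin of a listed thing).
The state is a dict: "time_s": time; "qpos": joint angles; "qvel": joint speeds; "effort": joint torques, N m; "ee_pos": TCP position; "ee_rot": TCP orientation; "force": force on the tool from outside, world axes, zero at the start; "torque": the same for the moment, N m; "gripper_width": finger opening in mm; "gripper_force": force on a finger pad.
Only numpy, scipy, OpenCV 4.12 (cv2) and the standard library are available. Lean on these libraries where they do the work, as an engineer would, in place of code of your own. Each camera call takes 0.05 s, during which the arm holds its last target. There are 200 camera calls.

### The job

Take the blue scraper block by its black handle and wipe the four loose metal chips off the aluminium fixture plate into its red tray, one lane after the other: in each lane set the block down behind the chips at the end away from the tray, press it onto the sprung plate with about 8 N, and keep that light pressure all the way until its front face just passes the plate's edge over the tray. Never let it press or knock on the fixture harder than 25 N, do not touch the chips with the gripper and leave the loose black connector caps alone. Then stand the scraper upright in the middle of its orange mat and let go.

Things in the scene. Friction and masses are not known exactly. Their poses are not given: they have to be found in the camera images.
- stand: grey fixture base with a sprung aluminium plate and a red catch tray; fixed to the bench, its place, yaw and height (by up to 12 mm) differ. Origin: on its vertical centre line, 60 mm below the plate's surface at the lowest height setting. Its -x axis points from the plate to the tray, z up
- plate_top (a point): centre of the plate's wiping surface at its LOWEST setting, fixed to the stand, axes as the stand's; the plate is screwed 0 to 7 mm higher, not measured: find it by touch. It spans x -75 to +75 mm, y -74 to +74 mm, rides level on stiff springs (a few N per mm, about 3 N preload) and sinks up to 6 mm straight down when pressed
- lane_left (a point): middle of the +y lane at the height of plate_top, 38 mm from the plate's centre. The lane is 60 mm wide, runs the plate's whole length along the stand's x, is open at both ends, and lies between a dark rib (16 mm wide, at y = 0, 10 mm high, nests on it to 22 mm above the plate) and a dark fence (6 mm wide, 10 mm high)
- lane_right (a point): middle of the -y lane, the mirror image of the other lane
- tray_center (a point): centre of the open red tray's floor, 46 mm below plate_top, 111 mm from the plate's centre; axes as the stand's. The inside is 68 mm along x and 156 mm along y; it begins under the plate's edge; the rim is 14 mm below plate_top
- scraper: scraper block, about 120 g: blue block 18 mm (x) by 52 mm (y) by 28 mm high with a black handle on top, 14 mm (x) by 40 mm (y), from 28 to 68 mm above the underside. Origin: centre of the underside; z up. It wipes along its x axis with its 52 mm side across the lane (either way round)
- scraper_grip (a point): centre of the scraper's black handle, 48 mm above its underside; grip across the 14 mm thickness, along the scraper's x axis
- scraper_foot (a point): centre of the scraper's flat underside, which wipes
- mat_center (a point): centre of the top of the orange parking mat, 180 mm (x) by 130 mm (y), 3 mm thick, fixed to the bench; the scraper starts standing near the middle and one black cap stands near the mat's +x end
- chip1_center (a point): centre of a loose brass chip, 16 x 14 x 5 mm, 10 g, lying flat in the lane at the stand's +y side (centre between 55 mm on the tray side and 30 mm on the far side of the plate's middle)
- chip2_center (a point): centre of a loose copper chip, 16 x 14 x 5 mm, 10 g, lying flat in the lane at the stand's +y side (centre between 55 mm on the tray side and 30 mm on the far side of the plate's middle)
- chip3_center (a point): centre of a loose brass chip, 16 x 14 x 5 mm, 10 g, lying flat in the lane at the stand's -y side (centre between 55 mm on the tray side and 30 mm on the far side of the plate's middle)
- chip4_center (a point): centre of a loose copper chip, 16 x 14 x 5 mm, 10 g, lying flat in the lane at the stand's -y side (centre between 55 mm on the tray side and 30 mm on the far side of the plate's middle)
- cap1_center (a point): centre of a loose black connector cap, 26 mm across, 22 mm high, standing on the bench between fixture and mat, at the back; leave it alone
- cap2_center (a point): centre of a loose black connector cap, 26 mm across, 22 mm high, standing near the +x end of the orange mat; leave it alone
- cap3_center (a point): centre of a loose black connector cap, 26 mm across, 22 mm high, standing on the bench at the back; leave it alone
There are look-alikes about, which are no part of the job. Of the things shaped like the part that bears mat_center, the orange one is meant.

How it is judged:
By the outcome, as a careful person would: the job done as asked, in the order asked, and still so for the second after the job is handed in, with the robot touching nothing.
It also fails if it takes over 61 s, if anything falls off the work surface, if the arm or the gripper's body presses on something with over 40 N, if the wrist force passes 120 N, or if a joint passes its speed limit or range.

## Working session

There is one attempt and no reset: what is moved stays moved. The work goes in short steps, Python scripts to look and compute and a tool call to move; the robot and the scene stay as the last step left them, time stands still between calls to the robot, and variables do not carry over. Pictures are saved under pics/ and viewed, at most 12 in all, crops included, and the job is handed in when it is done.

Besides the shell and the picture viewer there is one more tool, called after "Emit:" by a JSON object that holds its "fn" and its "kwargs", one argument or row to a line. apply_moves: Moves the arm, as the interface text tells. Its arguments: {"type":"object","properties":{"delta_pos":{"type":"array"},"rot":{"type":"array"},"hand":{"type":"array"},"newtons":{"type":"number"}},"required":["delta_pos","rot","hand"]}

```bash
mkdir -p pics; ls
cat > h.py <<'E'
import numpy as np, cv2
from workcell import env, viewer, spotter
from scipy.spatial.transform import Rotation as Ro
def tcpT(s):
    T=np.eye(4); T[:3,:3]=Ro.from_euler('xyz',s['ee_rot'],degrees=True).as_matrix(); T[:3,3]=s['ee_pos']; return T
def grab(n):
    s=env.state(); p=viewer.grab_frame(n)
    if n=='wrist':
        W=tcpT(s)@np.array(p['mount']); p['Rw']=W[:3,:3].T; p['tw']=-W[:3,:3].T@W[:3,3]
    else: p['Rw']=np.array(p['R']); p['tw']=np.array(p['t'])
    return p
def save(p,f): cv2.imwrite('pics/'+f,cv2.cvtColor(p['pixels'],cv2.COLOR_RGB2BGR))
def at_z(p,uv,z):
    d=p['Rw'].T@np.linalg.inv(p['camera_matrix'])@np.array([uv[0],uv[1],1.]); c=-p['Rw'].T@p['tw']
    return c+d*(z-c[2])/d[2]
def proj(p,X):
    x=np.array(p['camera_matrix'])@(p['Rw']@np.array(X)+p['tw']); return x[:2]/x[2]
def tri(ps,uvs):
    A=[];b=[]
    for p,uv in zip(ps,uvs):
        d=p['Rw'].T@np.linalg.inv(p['camera_matrix'])@np.array([uv[0],uv[1],1.]); d/=np.linalg.norm(d); c=-p['Rw'].T@p['tw']
        M=np.eye(3)-np.outer(d,d); A.append(M); b.append(M@c)
    X=np.linalg.lstsq(np.vstack(A),np.hstack(b),rcond=None)[0]
    return X,[np.round(proj(p,X)-uv,1) for p,uv in zip(ps,uvs)]
E
python3 - <<'E'
from h import *
np.set_printoptions(precision=1,suppress=True)
s=env.state(); print(s, env.hold_point_z)
a=grab('scene'); b=grab('side'); save(a,'scene.png'); save(b,'side.png')
for n,p in (('scene',a),('side',b)):
    print(n,'cam',-p['Rw'].T@p['tw'])
    for q in ['stand','plate_top','lane_left','lane_right','tray_center','scraper','scraper_grip','scraper_foot','mat_center','chip1_center','chip2_center','cap1_center']:
        print(q,[(round(r['score'],2),np.round(r['position'],1).tolist()) for r in spotter.landmark_of(p,q)][:5])
E
```

```text
pics
{'time_s': 0.0, 'qpos': array([-75.9,  18.4,  89.7,  -0. ,  72. ,  -1.1]), 'qvel': array([-0. , -0. ,  0. ,  0.1,  0.1,  0. ]), 'effort': array([  0. , -41.2, -23.2,   0.1,   0. ,  -0. ]), 'ee_pos': array([ 150.9, -554.3,  213.1]), 'ee_rot': array([-179.9,   -0. ,   15.2]), 'force': array([-0.2,  0.4,  0.1]), 'torque': array([ 0. ,  0.1, -0. ]), 'gripper_force': 0.0, 'gripper_width': 91.1465787879133} 18.8
scene cam [1350.1 -413.   837.3]
stand [(0.9, [370.6, 195.5])]
plate_top [(0.63, [371.6, 182.0])]
lane_left [(0.86, [387.6, 179.5])]
lane_right [(0.81, [363.9, 186.3])]
tray_center [(0.89, [357.3, 174.8]), (0.73, [275.3, 218.0]), (0.54, [371.4, 183.9])]
scraper [(0.8, [277.6, 230.6])]
scraper_grip [(0.47, [362.4, 185.2])]
scraper_foot [(0.51, [279.2, 229.1])]
mat_center [(0.77, [200.0, 215.1]), (0.74, [285.2, 234.3])]
chip1_center []
chip2_center [(0.37, [394.6, 183.0])]
cap1_center [(0.42, [350.2, 240.6])]
side cam [ 438.6 -639.9  759.7]
stand [(0.8, [314.7, 166.8])]
plate_top [(0.9, [310.7, 149.5]), (0.19, [307.1, 156.0])]
lane_left [(0.6, [312.7, 140.6])]
lane_right [(0.9, [314.2, 154.7]), (0.52, [339.8, 260.5])]
tray_center [(0.8, [275.9, 163.3])]
scraper [(0.58, [342.1, 259.7])]
scraper_grip [(0.56, [343.3, 248.9])]
scraper_foot [(0.62, [341.8, 259.7])]
mat_center [(0.66, [214.4, 146.8]), (0.62, [348.2, 256.3]), (0.57, [262.5, 353.3])]
chip1_center [(0.44, [300.4, 132.9])]
chip2_center [(0.4, [324.0, 136.4])]
cap1_center [(0.65, [311.5, 140.3]), (0.6, [377.1, 202.1]), (0.4, [323.2, 136.6])]
```

Run:
```python
import cv2,numpy as np
a=cv2.imread('pics/scene.png');b=cv2.imread('pics/side.png')
cv2.imwrite('pics/sc2.png',cv2.resize(a[120:300,150:450],None,fx=2.6,fy=2.6,interpolation=cv2.INTER_CUBIC))
```

```text
(no output)
```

View pics/side.png

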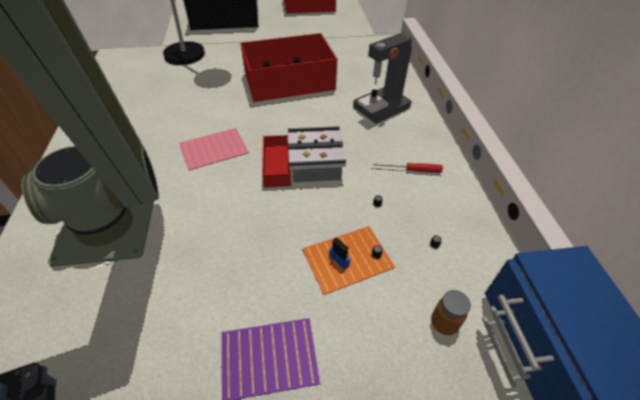

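View pics/sc2.png

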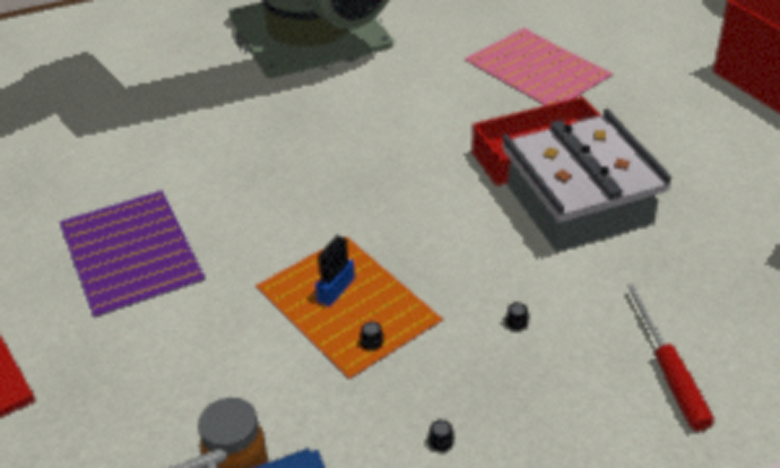

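Run:
```python
from h import *
np.set_printoptions(precision=1,suppress=True)
a=grab('scene'); b=grab('side')
for n,u,v in [('stand',(370.6,195.5),(314.7,166.8)),('plate',(371.6,182),(310.7,149.5)),('left',(387.6,179.5),(312.7,140.6)),('right',(363.9,186.3),(314.2,154.7)),('tray',(357.3,174.8),(275.9,163.3)),('scr',(277.6,230.6),(342.1,259.7)),('mat',(285.2,234.3),(348.2,256.3))]:
    print(n,*tri([a,b],[u,v]))
print(at_z(a,(277.6,230.6),3),at_z(b,(342.1,259.7),3),at_z(b,(343.3,248.9),51))
print(at_z(a,(285.2,234.3),3),at_z(b,(348.2,256.3),3))
# plate at range, wrist image orientation
```

```text
stand [537.2 156.1   5.7] [array([-0.7,  1.1]), array([-0.5, -1.5])]
plate [528.4 163.2  58.9] [array([ 0.2, -0.3]), array([0.1, 0.4])]
left [538.6 214.5  53.7] [array([-0.6,  1. ]), array([-0.4, -1.3])]
right [535.6 132.6  61.2] [array([ 0.8, -1.3]), array([0.5, 1.7])]
tray [428.2 169.8  14.5] [array([-0.2,  0.3]), array([-0.1, -0.4])]
scr [ 561.5 -173.    13.7] [array([ 0.1, -0.1]), array([0.1, 0.2])]
mat [ 578.4 -157.7    4.9] [array([-0.4,  0.4]), array([-0.2, -0.7])]
[ 551.6 -170.3    3. ] [ 563.2 -165.8    3. ] [ 562.8 -168.4   51. ]
[ 575.5 -155.5    3. ] [ 579.  -158.3    3. ]
```

The side view shows the fixture at about (305,155), with its red tray on the left, and the orange mat at (348,258) carrying the scraper at (340,255) and a cap at (377,252). The scene crop shows the same, with two chips in each lane. The other mats and red boxes are look-alikes. Next I'll move over the scraper.

Emit:
{"fn": "apply_moves", "kwargs": {
  "delta_pos": [
    [1,0.95,0.6],
    [1,0.95,0.6],
    [1,0.95,0.6],
    [1,0.95,0.6],
    [1,0.95,0.6]
  ],
  "rot": [
    [0,0,0.35],
    [0,0,0.35],
    [0,0,0.35],
    [0,0,0.35],
    [0,0,0.35]
  ],
  "hand": [1,1,1,1,1]
}}

```text
time_s: 1.82
ee_pos: [274.2, -438.5, 288.8]
ee_rot: [179.7, -0.1, 45.7]
force: [0.7, -0.4, -0.4]
gripper_width: 91.3
gripper_force: 0.0
```

Emit:
{"fn": "apply_moves", "kwargs": {
  "delta_pos": [
    [1,0.95,0.3],
    [1,0.95,0.3],
    [1,0.95,0.3],
    [1,0.95,0.3],
    [1,0.95,0.3]
  ],
  "rot": [
    [0,0,0.35],
    [0,0,0.35],
    [0,0,0.35],
    [0,0,0.35],
    [0,0,0.35]
  ],
  "hand": [1,1,1,1,1]
}}

```text
time_s: 2.23
ee_pos: [395.4, -323.2, 323.5]
ee_rot: [179.7, -0.1, 75.9]
force: [-0.6, -0.4, 0.0]
gripper_width: 91.2
gripper_force: 0.0
```

Emit:
{"fn": "apply_moves", "kwargs": {
  "delta_pos": [
    [1,0.95,0],
    [1,0.95,0],
    [1,0.95,0],
    [1,0.95,0],
    [1,0.95,0]
  ],
  "rot": [
    [0,0,0.17],
    [0,0,0.17],
    [0,0,0.17],
    [0,0,0.17],
    [0,0,0.17]
  ],
  "hand": [1,1,1,1,1]
}}

```text
time_s: 2.65
ee_pos: [515.1, -208.7, 320.9]
ee_rot: [179.9, -0.2, 90.3]
force: [-1.5, -1.1, -0.8]
gripper_width: 91.2
gripper_force: 0.0
```

Run:
```python
from h import *
np.set_printoptions(precision=1,suppress=True)
s=env.state(); print(s['time_s'],s['ee_pos'],s['ee_rot'])
p=grab('wrist'); save(p,'w1.png'); print(-p['Rw'].T@p['tw'], p['Rw'][2], proj(p,(562,-169,3)),p['mount'])
for q,z in [('scraper',3),('scraper_grip',51),('scraper_foot',3),('mat_center',3),('cap1_center',11)]:
    print(q,[(round(r['score'],2),np.round(r['position'],1),at_z(p,r['position'],z)) for r in spotter.landmark_of(p,q)][:4])
```

```text
2.65 [ 515.1 -208.7  320.9] [179.9  -0.2  90.3]
[ 514.4 -141.7  490.4] [ 0.  -0.2 -1. ] [346.7 135.2] [[  -0.    -1.    -0.2   67.5]
 [   1.    -0.    -0.    -0.1]
 [   0.    -0.2    1.  -169.3]
 [   0.     0.     0.     1. ]]
scraper [(0.93, array([339.2, 131. ]), array([ 550.4, -162.7,    3. ]))]
scraper_grip [(0.83, array([346. , 135.9]), array([ 556.4, -167.3,   51. ]))]
scraper_foot [(0.72, array([342., 134.]), array([ 554.8, -167.2,    3. ]))]
mat_center [(0.92, array([359.4, 129.5]), array([ 581.2, -160.3,    3. ])), (0.77, array([237.5, 252.4]), array([ 383.8, -363.8,    3. ]))]
cap1_center [(0.8, array([440.2,  15.9]), array([686.1,  -5.5,  11. ]))]
```

View pics/w1.png

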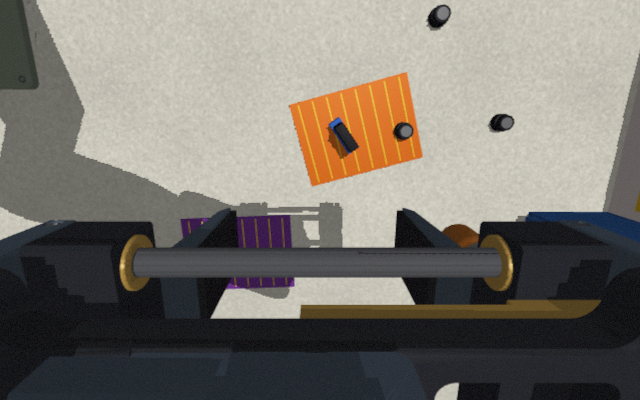

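The wrist view shows the scraper at about (345,136) on the orange mat, turned by about 33°. The cap is at (403,131), well clear. I'll go closer and turn the gripper to line up with the handle.

Emit:
{"fn": "apply_moves", "kwargs": {
  "delta_pos": [
    [0.65,-0.12,-0.8],
    [0.65,-0.12,-0.8],
    [0.65,-0.12,-0.8],
    [0.65,-0.12,-0.8],
    [0.65,-0.12,-0.8],
    [0.65,-0.12,-0.8]
  ],
  "rot": [
    [0,0,0.38],
    [0,0,0.38],
    [0,0,0.38],
    [0,0,0.38],
    [0,0,0.38],
    [0,0,0.38]
  ],
  "hand": [0.7,0.7,0.7,0.7,0.7,0.7]
}}

```text
time_s: 3.45
ee_pos: [588.3, -228.6, 224.9]
ee_rot: [-179.9, -0.1, 122.6]
force: [0.9, -0.1, 0.0]
gripper_width: 64.0
gripper_force: 0.0
```

Run:
```python
from h import *
np.set_printoptions(precision=1,suppress=True)
s=env.state(); print(s['time_s'],s['ee_pos'],s['ee_rot'])
p=grab('wrist'); save(p,'w2.png')
for q,z in [('scraper',3),('scraper_grip',51),('scraper_foot',3),('mat_center',3)]:
    print(q,[(round(r['score'],2),np.round(r['position'],1),at_z(p,r['position'],z)) for r in spotter.landmark_of(p,q)][:4])
hsv=cv2.cvtColor(p['pixels'],cv2.COLOR_RGB2HSV)
m=spotter.trace(p,'scraper')[0]['mask'].astype(np.uint8)
blk=((hsv[...,2]<60)&(m>0)).astype(np.uint8); blu=((hsv[...,0]>100)&(hsv[...,0]<130)&(hsv[...,1]>120)&(m>0)).astype(np.uint8)
for n,k,z in (('black',blk,71),('blue',blu,31),('all',m,31)):
    r=cv2.minAreaRect(cv2.findNonZero(k)); bx=cv2.boxPoints(r)
    W=np.array([at_z(p,c,z)[:2] for c in bx]); e=[W[1]-W[0],W[2]-W[1]]
    print(n,k.sum(),W.mean(0),[ (np.linalg.norm(v),np.degrees(np.arctan2(v[1],v[0]))) for v in e])
org=((hsv[...,0]<18)&(hsv[...,1]>180)&(hsv[...,2]>120)).astype(np.uint8)
org=cv2.morphologyEx(org,cv2.MORPH_CLOSE,np.ones((9,9)))
n,l,st,c=cv2.connectedComponentsWithStats(org); i=1+np.argmax(st[1:,4]); r=cv2.minAreaRect(cv2.findNonZero((l==i).astype(np.uint8))); bx=cv2.boxPoints(r)
W=np.array([at_z(p,c,3)[:2] for c in bx]); e=[W[1]-W[0],W[2]-W[1]]
print('mat',st[i],W.mean(0),[ (np.linalg.norm(v),np.degrees(np.arctan2(v[1],v[0]))) for v in e])
```

```text
3.45 [ 588.3 -228.6  224.9] [-179.9   -0.1  122.6]
scraper [(0.8, array([318.9, 110.3]), array([ 550.3, -164.5,    3. ])), (0.22, array([386. , 149.3]), array([ 645.9, -159. ,    3. ]))]
scraper_grip [(0.71, array([323.1, 113.6]), array([ 556. , -165.9,   51. ]))]
scraper_foot [(0.65, array([319.3, 116.2]), array([ 554.4, -170.1,    3. ])), (0.48, array([484.9, 206.5]), array([ 797.5, -150. ,    3. ]))]
mat_center [(0.8, array([340. , 124.4]), array([ 581. , -164.7,    3. ])), (0.77, array([122. , 173.5]), array([ 381.5, -364.3,    3. ]))]
black 285 [ 555. -168.] [(np.float64(12.405753784839499), np.float64(34.842684429583706)), (np.float64(38.02470259559044), np.float64(-54.45243228090813))]
blue 169 [ 555.4 -168.3] [(np.float64(15.98756917046586), np.float64(35.433956662483034)), (np.float64(50.83113099678606), np.float64(-53.781180421050585))]
all 754 [ 555.7 -167.8] [(np.float64(17.803366881295798), np.float64(34.5831135324839)), (np.float64(51.45339458306713), np.float64(-54.644233245206486))]
mat [  255    44   171   148 14478] [ 576.7 -163.9] [(np.float64(127.74600383057434), np.float64(101.34850596417357)), (np.float64(177.35760634580393), np.float64(15.374011527219398))]
```

View pics/w2.png

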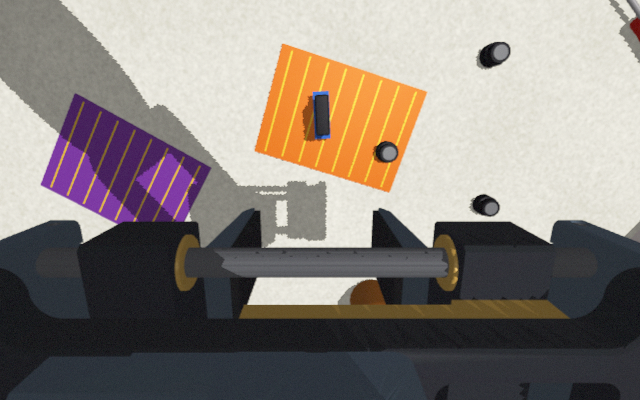

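The close view shows the scraper at (321,115), lined up with the closing direction to about 2°, and the cap at (386,152). I measured its centre at (555,-168) with yaw 35°, and the mat centre at (578,-164). Next is the grasp.

Emit:
{"fn": "apply_moves", "kwargs": {
  "delta_pos": [
    [-0.275,0.505,-0.9],
    [-0.275,0.505,-0.9],
    [-0.275,0.505,-0.9],
    [-0.275,0.505,-0.9],
    [-0.275,0.505,-0.9]
  ],
  "rot": [
    [0,0,0.026],
    [0,0,0.026],
    [0,0,0.026],
    [0,0,0.026],
    [0,0,0.026]
  ],
  "hand": [0.6,0.6,0.6,0.6,0.6]
}}

```text
time_s: 4.17
ee_pos: [553.8, -165.3, 116.2]
ee_rot: [-179.8, -0.2, 124.9]
force: [0.1, 0.7, 0.4]
gripper_width: 54.7
gripper_force: 0.0
```

Emit:
{"fn": "apply_moves", "kwargs": {
  "delta_pos": [
    [0.01,-0.02,-0.33],
    [0.01,-0.02,-0.5],
    [0.01,-0.02,-0.6],
    [0.01,-0.02,-0.66],
    [0.01,-0.02,-0.66],
    [0.01,-0.02,-0.66]
  ],
  "rot": [
    [0,0,0],
    [0,0,0],
    [0,0,0],
    [0,0,0],
    [0,0,0],
    [0,0,0]
  ],
  "hand": [0.6,0.6,0.6,0.6,0.6,0.6],
  "newtons": 40
}}

```text
time_s: 4.67
ee_pos: [559.0, -170.0, 40.3]
ee_rot: [179.9, 0.2, 124.9]
force: [-0.3, -0.4, 0.0]
gripper_width: 54.5
gripper_force: 0.0
```

Emit:
{"fn": "apply_moves", "kwargs": {
  "delta_pos": [
    [0,0,0],
    [0,0,0],
    [0,0,0],
    [0,0,0],
    [0,0,0],
    [0,0,0],
    [0,0,0],
    [0,0,0]
  ],
  "rot": [
    [0,0,0],
    [0,0,0],
    [0,0,0],
    [0,0,0],
    [0,0,0],
    [0,0,0],
    [0,0,0],
    [0,0,0]
  ],
  "hand": [0,0,0,0,0,0,0,0],
  "newtons": 40
}}

```text
time_s: 5.33
ee_pos: [557.3, -169.0, 38.9]
ee_rot: [180.0, 0.0, 124.9]
force: [-0.2, 0.3, 0.7]
gripper_width: 14.0
gripper_force: 40.0
```

Emit:
{"fn": "apply_moves", "kwargs": {
  "delta_pos": [
    [0,0,0.3],
    [0,0,0.6],
    [-0.05,0.4,0.95],
    [-0.1,0.8,0.95],
    [-0.1,0.95,0.95],
    [-0.1,0.95,0.95]
  ],
  "rot": [
    [0,0,0],
    [0,0,0],
    [0,0,-0.2],
    [0,0,-0.3],
    [0,0,-0.4],
    [0,0,-0.4]
  ],
  "hand": [0,0,0,0,0,0]
}}

```text
time_s: 5.83
ee_pos: [544.8, -50.3, 154.2]
ee_rot: [179.9, -0.1, 96.9]
force: [0.3, 0.7, -1.9]
gripper_width: 13.4
gripper_force: 40.0
```

Emit:
{"fn": "apply_moves", "kwargs": {
  "delta_pos": [
    [-0.1,0.35,0.3],
    [-0.1,0.7,0.6],
    [-0.1,0.98,0.8],
    [-0.1,0.98,0.8],
    [-0.1,0.98,0.8]
  ],
  "rot": [
    [0,0,0],
    [0,0,0],
    [0,0,0],
    [0,0,0],
    [0,0,0]
  ],
  "hand": [0,0,0,0,0]
}}

```text
time_s: 6.25
ee_pos: [534.9, 66.7, 252.8]
ee_rot: [179.5, -0.1, 97.3]
force: [0.9, -0.5, -0.4]
gripper_width: 14.2
gripper_force: 40.0
```

Run:
```python
from h import *
np.set_printoptions(precision=1,suppress=True)
s=env.state(); print(s['time_s'],s['ee_pos'],s['ee_rot'],s['force'])
p=grab('wrist'); save(p,'w3.png')
for q,z in [('stand',5),('plate_top',65),('lane_left',65),('lane_right',65),('tray_center',20),('chip1_center',70),('chip2_center',70)]:
    print(q,[(round(r['score'],2),np.round(r['position'],1),at_z(p,r['position'],z)) for r in spotter.landmark_of(p,q)][:4])
```

```text
6.25 [534.9  66.7 252.8] [179.5  -0.1  97.3] [ 0.9 -0.5 -0.4]
stand [(0.59, array([332. ,  92.9]), array([544.3, 164.9,   5. ]))]
plate_top [(0.65, array([332. ,  92.9]), array([541.5, 160.4,  65. ]))]
lane_left [(0.83, array([335.3,  54.3]), array([539.5, 199.4,  65. ])), (0.61, array([339.3, 128.6]), array([554.9, 123.7,  65. ]))]
lane_right [(0.88, array([327.1, 124.6]), array([540.8, 126.3,  65. ]))]
tray_center [(0.62, array([239.7,  77.5]), array([430.3, 167.1,  20. ]))]
chip1_center [(0.63, array([304.1,  43.1]), array([505.7, 205. ,  70. ]))]
chip2_center [(0.54, array([307.5,  45.2]), array([509.4, 203.4,  70. ])), (0.53, array([359.5,  54.6]), array([564.4, 201.5,  70. ]))]
```

View pics/w3.png

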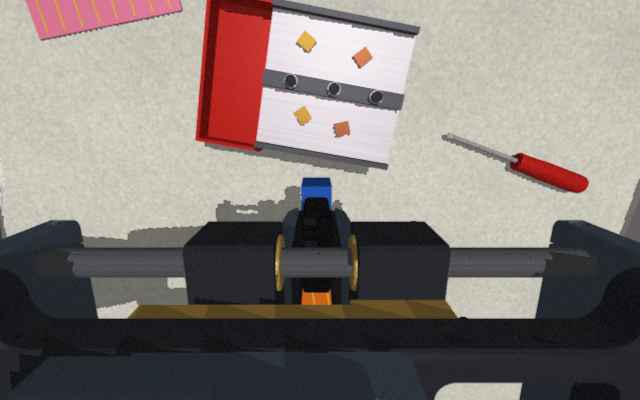

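The wrist view shows the plate with its rib running from (263,72) to (405,103), the fences at (345,20) and (320,153), the tray on the left, and two chips in each lane. The stand's yaw is about -5°. I'll fit the fences and rib to get the exact pose.

Run:
```python
from h import *
from scipy.optimize import least_squares
np.set_printoptions(precision=2,suppress=True)
P=[]
for k in range(2):
    s=env.state(); print(s['ee_pos'],s['ee_rot'],s['qvel'])
    P.append(grab('wrist'))
p=P[-1]
hsv=cv2.cvtColor(p['pixels'],cv2.COLOR_RGB2HSV)
dark=((hsv[...,2]<110)&(hsv[...,1]<110)).astype(np.uint8); 
dark[175:]=0; dark[:,:250]=0; dark[:,425:]=0
n,l,st,c=cv2.connectedComponentsWithStats(dark)
for i in range(1,n):
    if st[i,4]>60:
        r=cv2.minAreaRect(cv2.findNonZero((l==i).astype(np.uint8))); print(st[i],r)
        print(cv2.boxPoints(r).tolist())
red=((hsv[...,0]<8)|(hsv[...,0]>172))&(hsv[...,1]>150)
for r in (25,40,50,95,110,130,140): print(r,np.where(red[r])[0].max(), [int(x) for x in np.where(red[r])[0][:1]])
# right end of plate
for r in (45,60,70,115,135,150): print(r,[int(v) for v in hsv[r,370:425:2,2]])
cv2.imwrite('pics/w3c.png',cv2.resize(cv2.cvtColor(p['pixels'],cv2.COLOR_RGB2BGR)[0:185,190:430],None,fx=3.2,fy=3.2,interpolation=cv2.INTER_NEAREST))
```

```text
[532.88  61.61 247.74] [-179.89    0.     97.03] [ 0.19 -0.12 -0.45  0.18  0.17  0.  ]
[533.02  61.71 247.96] [-179.91    0.01   97.04] [ 0.32 -0.23 -0.38 -0.04  0.13  0.11]
[275   0 150  28 924] ((349.6321105957031, 10.762465476989746), (150.36842346191406, 11.033385276794434), 10.154267311096191)
[[274.6529541015625, 2.9378395080566406], [276.59814453125, -7.922726631164551], [424.61126708984375, 18.58709144592285], [422.66607666015625, 29.44765853881836]]
[ 265   64  144   41 1687] ((336.16094970703125, 84.16954040527344), (144.18301391601562, 17.162630081176758), 10.186629295349121)
[[263.68817138671875, 79.86583709716797], [266.72344970703125, 62.97374725341797], [408.63372802734375, 88.4732437133789], [405.59844970703125, 105.3653335571289]]
[257 137 136  28 905] ((324.31182861328125, 152.1020050048828), (136.77691650390625, 8.22248363494873), 9.688787460327148)
[[256.2069396972656, 144.6450653076172], [257.5907287597656, 136.5398712158203], [392.4167175292969, 159.55894470214844], [391.0329284667969, 167.6641387939453]]
25 271 [206]
40 269 [205]
50 268 [205]
95 262 [201]
110 2
[... 203 characters left out ...]
, 239, 241, 240, 241, 241, 241, 240, 239, 239, 239, 238, 237, 238, 238, 235, 234, 233, 233, 215, 188, 194, 190, 193, 197]
70 [242, 240, 240, 240, 240, 238, 238, 238, 238, 236, 237, 236, 236, 235, 236, 236, 235, 236, 236, 234, 235, 214, 207, 196, 198, 197, 196, 204]
115 [232, 231, 231, 229, 228, 229, 228, 228, 226, 225, 227, 229, 227, 228, 227, 225, 209, 201, 197, 197, 198, 196, 204, 198, 192, 199, 193, 196]
135 [228, 227, 225, 228, 224, 226, 223, 221, 221, 222, 222, 222, 221, 222, 208, 207, 203, 207, 210, 201, 201, 212, 204, 199, 197, 200, 200, 199]
150 [222, 224, 224, 226, 229, 228, 227, 228, 226, 224, 225, 223, 206, 202, 214, 212, 210, 210, 210, 212, 208, 205, 205, 203, 201, 206, 204, 200]
```

View pics/w3c.png

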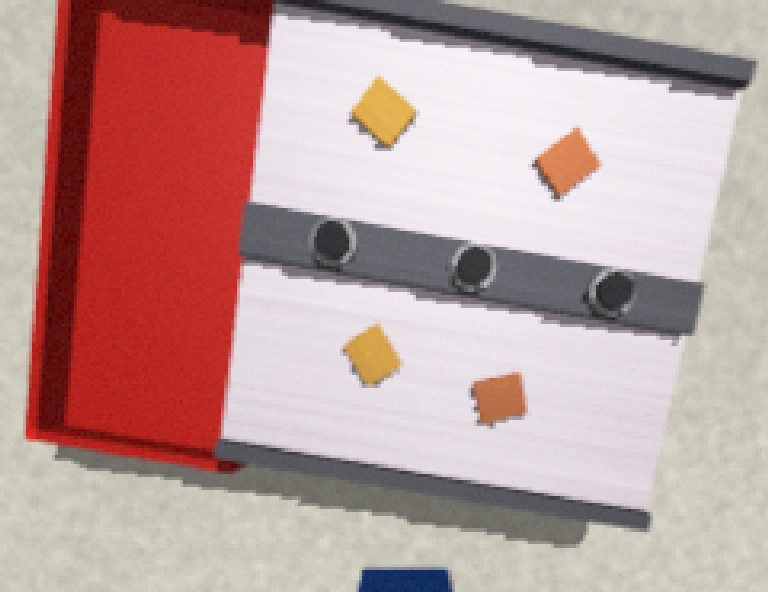

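```bash
cat > fit.py <<'E'
from h import *
from scipy.optimize import least_squares
np.set_printoptions(precision=2,suppress=True)
p=grab('wrist')
pts=[((-75,8,10),(267.2,63.4)),((-75,-8,10),(265,80.6)),((75,8,10),(409.4,88.4)),((75,-8,10),(406.9,104.1)),((-75,-74,10),(257.5,142.2)),((75,-74,10),(392.5,165)),((75,74,10),(426,19.4)),((75,68,0),(422.5,27.8))]
lin=[(-75,[(269.5,40),(268.5,50),(262,110),(258.5,130)]),(75,[(418,45),(414.5,60),(412.5,70),(402,115),(398,135),(394,150)])]
def W(q,v):
    c,s=np.cos(q[2]),np.sin(q[2]); return np.array([q[0]+c*v[0]-s*v[1],q[1]+s*v[0]+c*v[1],q[3]+v[2]])
def f(q):
    r=[]
    for v,u in pts: r+=list(proj(p,W(q,v))-u)
    c,s=np.cos(q[2]),np.sin(q[2])
    for x,us in lin:
        for u in us:
            X=at_z(p,u,q[3]); r.append((c*(X[0]-q[0])+s*(X[1]-q[1])-x)/1.0)
    return np.array(r)
o=least_squares(f,[535,162,-.09,65],loss='soft_l1'); q=o.x
print(q,np.degrees(q[2]),f(q))
for n,v in [('L behind',(68,38)),('R behind',(68,-38)),('tray',(-111,0)),('Ledge',(-75,38))]: print(n,W(q,(v[0],v[1],0)))
for n,u in [('c1',(310,35)),('c2',(367.3,50.6)),('c3',(306,111)),('c4',(346,124.5))]:
    X=at_z(p,u,q[3]+5)-np.array([q[0],q[1],0]); c,s=np.cos(q[2]),np.sin(q[2]); print(n,c*X[0]+s*X[1],-s*X[0]+c*X[1])
import numpy as np
E
python3 fit.py
python3 - <<'E'
import sys; sys.path.insert(0,'.')
E
```

```text
[542.41 163.08  -0.04  67.27] -2.407123323098156 [-0.88 -0.48 -0.64 -1.2   1.07  0.   -0.05  0.19 -0.74  1.21  0.28  1.08
  0.35 -0.75 -0.96  0.25 -1.27 -1.08 -0.37 -1.57  0.29  0.18  0.45  0.1
  0.67  0.  ]
L behind [611.95 198.19  67.27]
R behind [608.75 122.26  67.27]
tray [431.51 167.74  67.27]
Ledge [469.07 204.19  67.27]
c1 -35.69166702355564 41.92952048908568
c2 24.27566992488924 37.127051019663014
c3 -28.098832104518237 -31.9246643002432
c4 16.60117714388737 -38.74496372258939
```

Emit:
{"fn": "apply_moves", "kwargs": {
  "delta_pos": [
    [0.3,0.35,0],
    [0.6,0.7,0],
    [0.61,0.95,0],
    [0.61,1,-0.2],
    [0.61,1,-0.4],
    [0.61,1,-0.4]
  ],
  "rot": [
    [0,0,-0.05],
    [0,0,-0.1],
    [0,0,-0.1135],
    [0,0,-0.1135],
    [0,0,-0.1135],
    [0,0,-0.1135]
  ],
  "hand": [0,0,0,0,0,0]
}}

```text
time_s: 7.3
ee_pos: [603.8, 182.9, 195.1]
ee_rot: [-179.4, 0.2, 87.5]
force: [-0.6, -0.2, -1.8]
gripper_width: 14.1
gripper_force: 40.0
```

Emit:
{"fn": "apply_moves", "kwargs": {
  "delta_pos": [
    [0,0.12,-0.25],
    [0,0.12,-0.5],
    [0,0.12,-0.55],
    [0,0.12,-0.55],
    [0,0.12,-0.55]
  ],
  "rot": [
    [0,0,0],
    [0,0,0],
    [0,0,0],
    [0,0,0],
    [0,0,0]
  ],
  "hand": [0,0,0,0,0]
}}

```text
time_s: 7.72
ee_pos: [607.3, 196.4, 136.4]
ee_rot: [179.9, -0.0, 87.3]
force: [0.4, 0.5, -0.3]
gripper_width: 13.6
gripper_force: 40.0
```

Run:
```python
from h import *
np.set_printoptions(precision=2,suppress=True)
p=grab('wrist'); s=env.state(); print(s['time_s'],s['ee_pos'],s['ee_rot'],s['force'],s['torque'])
p=grab('wrist'); b=grab('side')
w=cv2.cvtColor(p['pixels'],cv2.COLOR_RGB2BGR)[0:220,160:480]; c=cv2.cvtColor(b['pixels'],cv2.COLOR_RGB2BGR)[90:200,240:400]
cv2.imwrite('pics/w4.png',np.vstack([cv2.resize(w,(436,300),interpolation=2),cv2.resize(c,(436,300),interpolation=2)]))
q=(542.4,163.1,np.radians(-2.7),67)
def W(v): c,s=np.cos(q[2]),np.sin(q[2]); return (q[0]+c*v[0]-s*v[1],q[1]+s*v[0]+c*v[1],q[3]+v[2])
for v in [(75,68,0),(75,74,10),(-75,68,0),(-75,74,10),(75,8,10)]: print(v,proj(p,W(v)))
R=Ro.from_euler('z',s['ee_rot'][2]-90,degrees=True).as_matrix()
for v in [(9,26,28),(-9,26,28),(9,26,0),(-9,26,0)]: print('scr',v,proj(p,s['ee_pos']+R@(np.array(v)+[0,2,-35.8])))
```

```text
7.7667 [607.82 196.67 137.12] [179.8   -0.06  87.31] [-0.1  -0.3  -1.06] [-0.02 -0.07  0.03]
(75, 68, 0) [330.63 164.14]
(75, 74, 10) [331.37 158.06]
(-75, 68, 0) [135.67 164.27]
(-75, 74, 10) [126.94 158.18]
(75, 8, 10) [330.39 241.87]
scr (9, 26, 28) [331.87 185.95]
scr (-9, 26, 28) [300.83 185.98]
scr (9, 26, 0) [329.69 176.86]
scr (-9, 26, 0) [302.69 176.88]
```

View pics/w4.png

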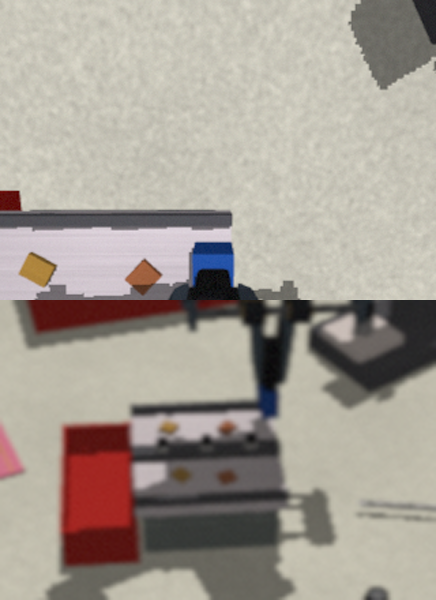

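Run:
```python
from h import *
p=grab('wrist'); g=p['pixels']
for c in (220,260,285,320): print(c,[(r,tuple(int(x) for x in g[r,c])) for r in range(152,192 if c==320 else 176)])
```

```text
220 [(152, (204, 200, 188)), (153, (183, 183, 171)), (154, (130, 127, 123)), (155, (122, 118, 121)), (156, (108, 103, 108)), (157, (51, 53, 55)), (158, (70, 71, 76)), (159, (82, 80, 87)), (160, (83, 81, 87)), (161, (81, 78, 86)), (162, (83, 81, 89)), (163, (83, 83, 86)), (164, (82, 81, 85)), (165, (83, 81, 87)), (166, (98, 94, 100)), (167, (146, 140, 145)), (168, (210, 201, 208)), (169, (218, 204, 215)), (170, (219, 209, 216)), (171, (219, 208, 216)), (172, (213, 200, 210)), (173, (211, 200, 208)), (174, (219, 207, 216)), (175, (217, 206, 214))]
260 [(152, (194, 190, 178)), (153, (174, 175, 163)), (154, (105, 105, 105)), (155, (118, 112, 119)), (156, (93, 86, 91)), (157, (57, 54, 57)), (158, (74, 71, 77)), (159, (85, 84, 92)), (160, (84, 82, 91)), (161, (83, 82, 87)), (162, (85, 84, 90)), (163, (83, 83, 89)), (164, (85, 86, 90)), (165, (84, 84, 90)), (166, (101, 100, 105)), (167, (114, 107, 113)), (168, (156, 148, 153)), (169, (219, 207, 217)), (170, (221, 211, 219)), (171, (218, 209, 216)), (172, (215, 206, 212)), (173, (215, 205, 212)), (174, (218, 208, 217)), (175, (216, 204, 213)
[... 755 characters left out ...]
7)), (161, (86, 84, 91)), (162, (87, 86, 92)), (163, (83, 81, 89)), (164, (85, 82, 88)), (165, (89, 87, 92)), (166, (105, 103, 106)), (167, (109, 104, 109)), (168, (157, 149, 154)), (169, (219, 208, 217)), (170, (219, 206, 217)), (171, (220, 210, 217)), (172, (218, 207, 215)), (173, (213, 203, 213)), (174, (218, 207, 215)), (175, (218, 207, 216)), (176, (206, 196, 207)), (177, (144, 145, 166)), (178, (12, 42, 96)), (179, (19, 44, 97)), (180, (18, 47, 101)), (181, (21, 48, 98)), (182, (20, 46, 99)), (183, (15, 44, 97)), (184, (17, 48, 101)), (185, (17, 49, 104)), (186, (30, 66, 135)), (187, (38, 84, 169)), (188, (32, 80, 167)), (189, (39, 84, 169)), (190, (36, 82, 167)), (191, (35, 83, 170))]
```

The block's top edge is at row 186 and the fence's inner edge at row 166, both within half a pixel of the prediction. The lane pose and yaw check out, so I'll descend to find the plate by touch.

Emit:
{"fn": "apply_moves", "kwargs": {
  "delta_pos": [
    [0,0,-0.07],
    [0,0,-0.14],
    [0,0,-0.18],
    [0,0,-0.18],
    [0,0,-0.18]
  ],
  "rot": [
    [0,0,0],
    [0,0,0],
    [0,0,0],
    [0,0,0],
    [0,0,0]
  ],
  "hand": [0,0,0,0,0]
}}

```text
time_s: 8.33
ee_pos: [606.0, 196.9, 112.4]
ee_rot: [-179.9, 0.0, 87.4]
force: [-0.0, -0.2, -1.3]
gripper_width: 14.0
gripper_force: 40.0
```

Emit:
{"fn": "apply_moves", "kwargs": {
  "delta_pos": [
    [0,0,-0.02],
    [0,0,-0.03],
    [0,0,-0.04],
    [0,0,-0.04]
  ],
  "rot": [
    [0,0,0],
    [0,0,0],
    [0,0,0],
    [0,0,0]
  ],
  "hand": [0,0,0,0]
}}

```text
time_s: 8.67
ee_pos: [606.3, 197.0, 108.2]
ee_rot: [-180.0, 0.0, 87.4]
force: [0.1, 0.1, -2.0]
gripper_width: 13.8
gripper_force: 40.0
```

Emit:
{"fn": "apply_moves", "kwargs": {
  "delta_pos": [
    [0,0,-0.01],
    [0,0,-0.02],
    [0,0,-0.02]
  ],
  "rot": [
    [0,0,0],
    [0,0,0],
    [0,0,0]
  ],
  "hand": [0,0,0]
}}

```text
time_s: 8.92
ee_pos: [606.3, 197.0, 105.8]
ee_rot: [-180.0, 0.0, 87.4]
force: [0.5, -0.3, -1.2]
gripper_width: 13.8
gripper_force: 40.0
```

Emit:
{"fn": "apply_moves", "kwargs": {
  "delta_pos": [
    [0,0,-0.01],
    [0,0,-0.017],
    [0,0,-0.017]
  ],
  "rot": [
    [0,0,0],
    [0,0,0],
    [0,0,0]
  ],
  "hand": [0,0,0]
}}

```text
time_s: 9.17
ee_pos: [606.5, 197.0, 104.2]
ee_rot: [180.0, -0.0, 87.4]
force: [-0.5, -0.4, -0.7]
gripper_width: 13.7
gripper_force: 40.0
```

Emit:
{"fn": "apply_moves", "kwargs": {
  "delta_pos": [
    [0,0,-0.008],
    [0,0,-0.015],
    [0,0,-0.015]
  ],
  "rot": [
    [0,0,0],
    [0,0,0],
    [0,0,0]
  ],
  "hand": [0,0,0]
}}

```text
time_s: 9.42
ee_pos: [606.6, 197.0, 103.2]
ee_rot: [180.0, -0.0, 87.4]
force: [-2.2, -0.8, 6.4]
gripper_width: 14.0
gripper_force: 40.0
```

Emit:
{"fn": "apply_moves", "kwargs": {
  "delta_pos": [
    [0,0,0],
    [0,0,0]
  ],
  "rot": [
    [0,0,0],
    [0,0,0]
  ],
  "hand": [0,0]
}}

```text
time_s: 9.58
ee_pos: [606.6, 197.0, 103.3]
ee_rot: [179.9, -0.0, 87.4]
force: [-1.8, -0.7, 5.0]
gripper_width: 13.8
gripper_force: 40.0
```

Emit:
{"fn": "apply_moves", "kwargs": {
  "delta_pos": [
    [-0.02,0,-0.003],
    [-0.045,0.001,-0.004],
    [-0.07,0.002,-0.004],
    [-0.1,0.004,-0.004],
    [-0.125,0.005,-0.004],
    [-0.15,0.006,-0.004]
  ],
  "rot": [
    [0,0,0],
    [0,0,0],
    [0,0,0],
    [0,0,0],
    [0,0,0],
    [0,0,0]
  ],
  "hand": [0,0,0,0,0,0]
}}

```text
time_s: 10.08
ee_pos: [590.7, 198.2, 103.4]
ee_rot: [179.6, -0.1, 87.4]
force: [3.0, 0.1, 5.3]
gripper_width: 14.1
gripper_force: 40.0
```

Emit:
{"fn": "apply_moves", "kwargs": {
  "delta_pos": [
    [-0.025,0.001,-0.003],
    [-0.055,0.002,-0.004],
    [-0.085,0.003,-0.004],
    [-0.115,0.004,-0.004],
    [-0.145,0.006,-0.004],
    [-0.175,0.007,-0.004],
    [-0.205,0.008,-0.004],
    [-0.235,0.01,-0.004]
  ],
  "rot": [
    [0,0,0],
    [0,0,0],
    [0,0,0],
    [0,0,0],
    [0,0,0],
    [0,0,0],
    [0,0,0],
    [0,0,0]
  ],
  "hand": [0,0,0,0,0,0,0,0]
}}

```text
time_s: 10.75
ee_pos: [563.0, 199.5, 103.2]
ee_rot: [179.6, -0.1, 87.4]
force: [3.0, 0.1, 6.8]
gripper_width: 14.1
gripper_force: 40.0
```

Emit:
{"fn": "apply_moves", "kwargs": {
  "delta_pos": [
    [-0.035,0.001,0],
    [-0.07,0.003,0],
    [-0.105,0.004,0],
    [-0.14,0.006,0],
    [-0.175,0.007,0],
    [-0.21,0.008,0],
    [-0.245,0.01,0],
    [-0.28,0.011,0],
    [-0.315,0.013,0],
    [-0.35,0.014,0]
  ],
  "rot": [
    [0,0,0],
    [0,0,0],
    [0,0,0],
    [0,0,0],
    [0,0,0],
    [0,0,0],
    [0,0,0],
    [0,0,0],
    [0,0,0],
    [0,0,0]
  ],
  "hand": [0,0,0,0,0,0,0,0,0,0]
}}

```text
time_s: 11.58
ee_pos: [521.1, 201.3, 103.1]
ee_rot: [179.6, -0.1, 87.4]
force: [2.7, 0.1, 6.5]
gripper_width: 13.5
gripper_force: 40.0
```

Emit:
{"fn": "apply_moves", "kwargs": {
  "delta_pos": [
    [-0.035,0.001,0],
    [-0.07,0.002,0],
    [-0.105,0.003,0],
    [-0.14,0.004,0],
    [-0.175,0.005,0],
    [-0.21,0.006,0],
    [-0.245,0.007,0],
    [-0.28,0.008,0],
    [-0.305,0.009,0],
    [-0.32,0.01,0]
  ],
  "rot": [
    [0,0,0],
    [0,0,0],
    [0,0,0],
    [0,0,0],
    [0,0,0],
    [0,0,0],
    [0,0,0],
    [0,0,0],
    [0,0,0],
    [0,0,0]
  ],
  "hand": [0,0,0,0,0,0,0,0,0,0]
}}

```text
time_s: 12.42
ee_pos: [482.5, 202.5, 103.1]
ee_rot: [179.6, -0.1, 87.4]
force: [3.7, -0.3, 6.1]
gripper_width: 13.8
gripper_force: 40.0
```

Run:
```python
from h import *
np.set_printoptions(precision=2,suppress=True)
s=env.state(); print(s['time_s'],s['ee_pos'],s['ee_rot'],s['force'])
p=grab('wrist'); b=grab('side')
w=cv2.cvtColor(p['pixels'],cv2.COLOR_RGB2BGR)[80:220,160:480]; c=cv2.cvtColor(b['pixels'],cv2.COLOR_RGB2BGR)[90:200,240:400]
cv2.imwrite('pics/w5.png',np.vstack([cv2.resize(w,(640,280),interpolation=2),cv2.resize(c,(436,300),interpolation=2)[:, :436] if 0 else cv2.resize(c,(640,310),interpolation=2)]))
q=(542.4,163.1,np.radians(-2.7),67)
def W(v): c,s=np.cos(q[2]),np.sin(q[2]); return (q[0]+c*v[0]-s*v[1],q[1]+s*v[0]+c*v[1],q[3]+v[2])
print((proj(p,W((-75,68,0)))-[160,80])*2)
```

```text
12.4167 [482.51 202.54 103.07] [179.58  -0.13  87.4 ] [ 3.73 -0.26  6.13]
[272.09 183.56]
```

View pics/w5.png

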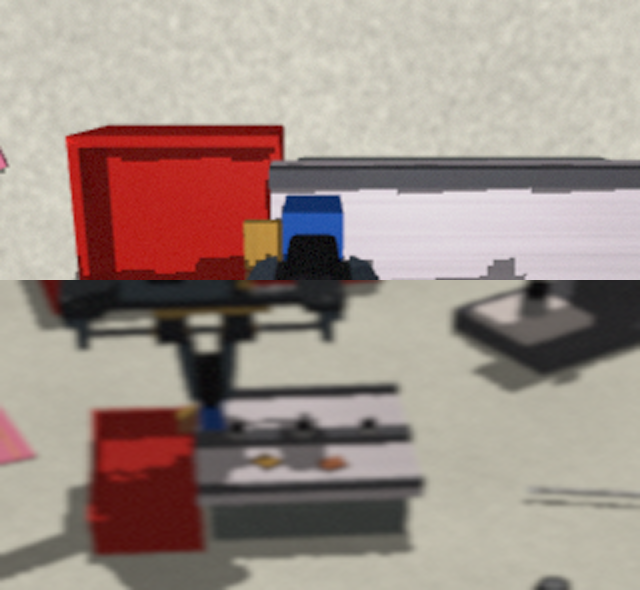

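The chip is being pushed over the edge at (262,240), and the block face is still about 6 mm short of it. I'll finish the stroke.

Emit:
{"fn": "apply_moves", "kwargs": {
  "delta_pos": [
    [-0.02,0,0],
    [-0.04,0.001,0],
    [-0.055,0.002,0],
    [-0.065,0.002,0],
    [-0.065,0.002,0],
    [-0.065,0.002,0]
  ],
  "rot": [
    [0,0,0],
    [0,0,0],
    [0,0,0],
    [0,0,0],
    [0,0,0],
    [0,0,0]
  ],
  "hand": [0,0,0,0,0,0]
}}

```text
time_s: 13.02
ee_pos: [474.7, 202.8, 103.0]
ee_rot: [179.6, -0.1, 87.4]
force: [2.8, 1.0, 8.0]
gripper_width: 13.8
gripper_force: 40.0
```

Run:
```python
from h import *
np.set_printoptions(precision=2,suppress=True)
s=env.state(); print(s['time_s'],s['ee_pos'],s['ee_rot'],s['force'])
p=grab('wrist'); b=grab('side'); a=grab('scene')
f=lambda x:cv2.cvtColor(x['pixels'],cv2.COLOR_RGB2BGR)
cv2.imwrite('pics/w6.png',np.vstack([cv2.resize(f(p)[110:220,160:480],(640,220),interpolation=2),np.hstack([cv2.resize(f(b)[110:190,260:360],(320,256),interpolation=2),cv2.resize(f(a)[150:230,320:420],(320,256),interpolation=2)])]))
```

```text
13.0167 [474.71 202.82 103.  ] [179.61  -0.13  87.39] [2.77 1.01 7.98]
```

View pics/w6.png

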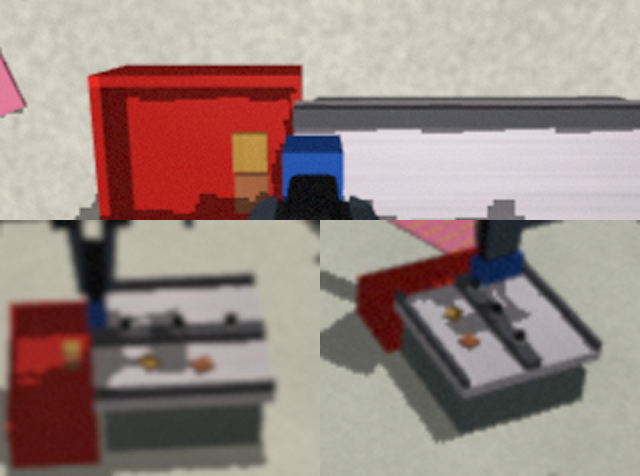

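Both left-lane chips are in the tray at (250,170) in the wrist strip, and the front face is just past the edge. I'll lift and go to the right lane.

Emit:
{"fn": "apply_moves", "kwargs": {
  "delta_pos": [
    [0,0,0.03],
    [0,0,0.1],
    [0,0,0.25],
    [0,0,0.42],
    [0.2,-0.1,0.42],
    [0.5,-0.3,0.42],
    [0.8,-0.5,0.42],
    [1,-0.6,0.42],
    [1,-0.6,0.42]
  ],
  "rot": [
    [0,0,0],
    [0,0,0],
    [0,0,0],
    [0,0,0],
    [0,0,0],
    [0,0,0],
    [0,0,0],
    [0,0,0],
    [0,0,0]
  ],
  "hand": [0,0,0,0,0,0,0,0,0]
}}

```text
time_s: 13.92
ee_pos: [596.4, 127.1, 151.1]
ee_rot: [179.8, 0.1, 87.2]
force: [0.5, -0.6, -0.7]
gripper_width: 13.7
gripper_force: 40.0
```

Emit:
{"fn": "apply_moves", "kwargs": {
  "delta_pos": [
    [0.07,-0.088,0],
    [0.07,-0.088,0],
    [0.07,-0.088,0],
    [0.07,-0.088,0]
  ],
  "rot": [
    [0,0,0],
    [0,0,0],
    [0,0,0],
    [0,0,0]
  ],
  "hand": [0,0,0,0]
}}

```text
time_s: 14.25
ee_pos: [599.3, 119.9, 151.6]
ee_rot: [-179.9, -0.0, 87.4]
force: [0.2, -0.3, -1.1]
gripper_width: 13.6
gripper_force: 40.0
```

Emit:
{"fn": "apply_moves", "kwargs": {
  "delta_pos": [
    [0.02,0,-0.08],
    [0.03,0,-0.18],
    [0.03,0,-0.18],
    [0.03,0,-0.18],
    [0.03,0,-0.18]
  ],
  "rot": [
    [0,0,0],
    [0,0,0],
    [0,0,0],
    [0,0,0],
    [0,0,0]
  ],
  "hand": [0,0,0,0,0]
}}

```text
time_s: 14.67
ee_pos: [603.8, 119.6, 129.6]
ee_rot: [-180.0, 0.0, 87.4]
force: [0.4, 0.5, -1.1]
gripper_width: 14.0
gripper_force: 40.0
```

Run:
```python
from h import *
np.set_printoptions(precision=2,suppress=True)
s=env.state(); print(s['time_s'],s['ee_pos'],s['ee_rot'],s['force'])
p=grab('wrist'); g=p['pixels']
save(p,'w7.png')
q=(542.4,163.1,np.radians(-2.7),67)
def W(v): c,s=np.cos(q[2]),np.sin(q[2]); return (q[0]+c*v[0]-s*v[1],q[1]+s*v[0]+c*v[1],q[3]+v[2])
for v in [(60,8,10),(60,-8,10),(60,-8,0),(75,-8,10),(20,-8,10)]: print(v,proj(p,W(v)))
R=Ro.from_euler('z',s['ee_rot'][2]-90,degrees=True).as_matrix()
for v in [(0,26,28),(0,26,0)]: print('scr',v,proj(p,s['ee_pos']+R@(np.array(v)+[0,2,-35.8])))
for c in (310,322): print(c,[(r,tuple(int(x) for x in g[r,c])) for r in range(136,192)])
```

```text
14.6667 [603.79 119.64 129.57] [-179.96    0.01   87.38] [ 0.39  0.5  -1.07]
(60, 8, 10) [311.71 143.56]
(60, -8, 10) [311.76 166.15]
(60, -8, 0) [311.96 164.05]
(75, -8, 10) [332.74 166.17]
(20, -8, 10) [255.83 166.08]
scr (0, 26, 28) [316.4  185.97]
scr (0, 26, 0) [316.41 176.81]
310 [(136, (221, 213, 221)), (137, (223, 215, 221)), (138, (226, 217, 224)), (139, (226, 219, 225)), (140, (223, 217, 223)), (141, (205, 194, 203)), (142, (120, 114, 121)), (143, (67, 67, 72)), (144, (89, 89, 94)), (145, (90, 87, 95)), (146, (88, 87, 92)), (147, (84, 84, 90)), (148, (84, 85, 90)), (149, (87, 88, 92)), (150, (86, 84, 93)), (151, (89, 89, 94)), (152, (86, 85, 91)), (153, (83, 83, 89)), (154, (85, 84, 92)), (155, (89, 88, 93)), (156, (85, 87, 91)), (157, (93, 93, 98)), (158, (92, 91, 97)), (159, (89, 90, 95)), (160, (85, 85, 92)), (161, (86, 83, 91)), (162, (86, 86, 90)), (163, (82, 83, 87)), (164, (85, 85, 89)), (165, (92, 93, 96)), (166, (154, 146, 151)), (167, (217, 207, 214)), (168, (217, 205, 215)), (169, (215, 205, 213)), (170, (212, 204, 208)), (171, (211, 199, 207)), (172, (208, 194, 
[... 978 characters left out ...]
)), (161, (87, 85, 92)), (162, (83, 81, 92)), (163, (85, 83, 89)), (164, (81, 85, 88)), (165, (92, 90, 96)), (166, (151, 145, 150)), (167, (218, 208, 217)), (168, (215, 205, 213)), (169, (214, 204, 212)), (170, (214, 204, 211)), (171, (211, 201, 208)), (172, (209, 198, 206)), (173, (211, 200, 208)), (174, (216, 204, 212)), (175, (213, 202, 209)), (176, (198, 189, 200)), (177, (139, 142, 163)), (178, (19, 48, 101)), (179, (22, 46, 101)), (180, (17, 46, 97)), (181, (19, 46, 97)), (182, (17, 46, 98)), (183, (19, 48, 98)), (184, (28, 52, 104)), (185, (10, 46, 102)), (186, (29, 66, 135)), (187, (39, 85, 171)), (188, (42, 84, 170)), (189, (37, 84, 170)), (190, (36, 83, 168)), (191, (38, 85, 170))]
```

The rib edge is at row 166 and the block's top edge at row 186, exactly as predicted. I'll descend.

Emit:
{"fn": "apply_moves", "kwargs": {
  "delta_pos": [
    [0,0,-0.06],
    [0,0,-0.12],
    [0,0,-0.16],
    [0,0,-0.18],
    [0,0,-0.19],
    [0,0,-0.2],
    [0,0,-0.205],
    [0,0,-0.205],
    [0,0,-0.205]
  ],
  "rot": [
    [0,0,0],
    [0,0,0],
    [0,0,0],
    [0,0,0],
    [0,0,0],
    [0,0,0],
    [0,0,0],
    [0,0,0],
    [0,0,0]
  ],
  "hand": [0,0,0,0,0,0,0,0,0]
}}

```text
time_s: 15.47
ee_pos: [604.2, 119.5, 105.6]
ee_rot: [180.0, -0.0, 87.4]
force: [-0.8, 0.1, -0.8]
gripper_width: 14.0
gripper_force: 40.0
```

Emit:
{"fn": "apply_moves", "kwargs": {
  "delta_pos": [
    [0,0,-0.01],
    [0,0,-0.018],
    [0,0,-0.025],
    [0,0,-0.031],
    [0,0,-0.031],
    [0,0,-0.031]
  ],
  "rot": [
    [0,0,0],
    [0,0,0],
    [0,0,0],
    [0,0,0],
    [0,0,0],
    [0,0,0]
  ],
  "hand": [0,0,0,0,0,0]
}}

```text
time_s: 15.97
ee_pos: [604.3, 119.5, 103.1]
ee_rot: [179.9, -0.0, 87.4]
force: [-1.2, -0.3, 7.0]
gripper_width: 14.4
gripper_force: 40.0
```

Emit:
{"fn": "apply_moves", "kwargs": {
  "delta_pos": [
    [-0.02,0.001,-0.002],
    [-0.05,0.003,-0.003],
    [-0.085,0.004,-0.003],
    [-0.12,0.006,-0.003],
    [-0.155,0.008,-0.003],
    [-0.19,0.01,-0.003],
    [-0.225,0.012,-0.003],
    [-0.26,0.014,-0.003],
    [-0.295,0.015,-0.003],
    [-0.33,0.017,-0.003]
  ],
  "rot": [
    [0,0,0],
    [0,0,0],
    [0,0,0],
    [0,0,0],
    [0,0,0],
    [0,0,0],
    [0,0,0],
    [0,0,0],
    [0,0,0],
    [0,0,0]
  ],
  "hand": [0,0,0,0,0,0,0,0,0,0]
}}

```text
time_s: 16.8
ee_pos: [567.5, 121.8, 103.4]
ee_rot: [179.5, -0.1, 87.4]
force: [2.2, -0.2, 5.6]
gripper_width: 13.7
gripper_force: 40.0
```

Emit:
{"fn": "apply_moves", "kwargs": {
  "delta_pos": [
    [-0.035,0.002,-0.002],
    [-0.07,0.004,-0.004],
    [-0.105,0.005,-0.004],
    [-0.14,0.007,-0.004],
    [-0.175,0.009,-0.004],
    [-0.21,0.011,-0.004],
    [-0.245,0.012,-0.004],
    [-0.28,0.014,-0.004],
    [-0.315,0.016,-0.004],
    [-0.35,0.018,-0.004]
  ],
  "rot": [
    [0,0,0],
    [0,0,0],
    [0,0,0],
    [0,0,0],
    [0,0,0],
    [0,0,0],
    [0,0,0],
    [0,0,0],
    [0,0,0],
    [0,0,0]
  ],
  "hand": [0,0,0,0,0,0,0,0,0,0]
}}

```text
time_s: 17.63
ee_pos: [526.1, 124.2, 103.2]
ee_rot: [179.5, -0.1, 87.4]
force: [3.7, 0.9, 6.6]
gripper_width: 13.6
gripper_force: 40.0
```

Emit:
{"fn": "apply_moves", "kwargs": {
  "delta_pos": [
    [-0.035,0.001,0],
    [-0.07,0.003,0],
    [-0.105,0.004,0],
    [-0.14,0.006,0],
    [-0.175,0.007,0],
    [-0.21,0.008,0],
    [-0.245,0.01,0],
    [-0.28,0.011,0],
    [-0.315,0.013,0],
    [-0.35,0.014,0]
  ],
  "rot": [
    [0,0,0],
    [0,0,0],
    [0,0,0],
    [0,0,0],
    [0,0,0],
    [0,0,0],
    [0,0,0],
    [0,0,0],
    [0,0,0],
    [0,0,0]
  ],
  "hand": [0,0,0,0,0,0,0,0,0,0]
}}

```text
time_s: 18.47
ee_pos: [484.2, 126.0, 103.1]
ee_rot: [179.5, -0.1, 87.4]
force: [3.3, 0.1, 6.1]
gripper_width: 13.7
gripper_force: 40.0
```

Emit:
{"fn": "apply_moves", "kwargs": {
  "delta_pos": [
    [-0.03,0.001,0],
    [-0.055,0.002,0],
    [-0.075,0.002,0],
    [-0.09,0.003,0],
    [-0.09,0.003,0],
    [-0.09,0.003,0],
    [-0.09,0.003,0]
  ],
  "rot": [
    [0,0,0],
    [0,0,0],
    [0,0,0],
    [0,0,0],
    [0,0,0],
    [0,0,0],
    [0,0,0]
  ],
  "hand": [0,0,0,0,0,0,0]
}}

```text
time_s: 19.05
ee_pos: [473.0, 126.4, 103.0]
ee_rot: [179.5, -0.1, 87.4]
force: [1.8, 0.4, 7.3]
gripper_width: 13.4
gripper_force: 40.0
```

Run:
```python
from h import *
np.set_printoptions(precision=2,suppress=True)
s=env.state(); print(s['time_s'],s['ee_pos'],s['ee_rot'],s['force'])
p=grab('wrist'); b=grab('side'); a=grab('scene')
f=lambda x:cv2.cvtColor(x['pixels'],cv2.COLOR_RGB2BGR)
cv2.imwrite('pics/w8.png',np.vstack([cv2.resize(f(p)[110:220,160:480],(640,220),interpolation=2),np.hstack([cv2.resize(f(b)[110:190,260:360],(320,256),interpolation=2),cv2.resize(f(a)[150:230,320:420],(320,256),interpolation=2)])]))
```

```text
19.05 [472.96 126.4  102.97] [179.53  -0.12  87.37] [1.8  0.42 7.31]
```

View pics/w8.png

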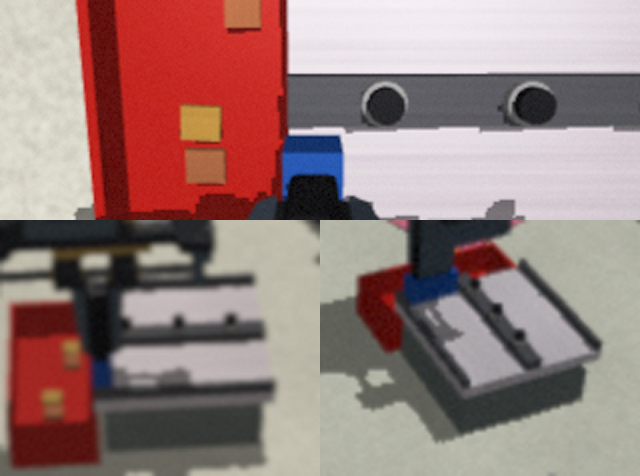

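All four chips are in the tray. I'll add a last 1.5 mm to clear the edge, then lift and carry the scraper to the mat.

Emit:
{"fn": "apply_moves", "kwargs": {
  "delta_pos": [
    [-0.013,0,0],
    [-0.013,0,0],
    [-0.013,0,0.03],
    [-0.013,0,0.12],
    [-0.013,0,0.3],
    [-0.013,0,0.5],
    [0.1,-0.3,0.5],
    [0.25,-0.6,0.5],
    [0.4,-0.95,0.5],
    [0.4,-1,0.5]
  ],
  "rot": [
    [0,0,0],
    [0,0,0],
    [0,0,0],
    [0,0,0],
    [0,0,0],
    [0,0,0],
    [0,0,0],
    [0,0,0],
    [0,0,0],
    [0,0,0]
  ],
  "hand": [0,0,0,0,0,0,0,0,0,0]
}}

```text
time_s: 20.03
ee_pos: [519.9, 1.4, 160.9]
ee_rot: [179.9, 0.1, 87.2]
force: [0.3, 0.2, -1.3]
gripper_width: 13.8
gripper_force: 40.0
```

Emit:
{"fn": "apply_moves", "kwargs": {
  "delta_pos": [
    [0.12,-0.3,0],
    [0.25,-0.6,0],
    [0.4,-0.95,0],
    [0.4,-1,0],
    [0.4,-1,0]
  ],
  "rot": [
    [0,0,0],
    [0,0,0],
    [0,0,0],
    [0,0,0],
    [0,0,0]
  ],
  "hand": [0,0,0,0,0]
}}

```text
time_s: 20.45
ee_pos: [565.7, -116.7, 160.0]
ee_rot: [-179.9, 0.0, 87.1]
force: [0.1, 0.1, -1.0]
gripper_width: 13.9
gripper_force: 40.0
```

Run:
```python
from h import *
np.set_printoptions(precision=1,suppress=True)
p=grab('wrist'); s=env.state(); print(s['time_s'],s['ee_pos'],s['ee_rot'])
for p in (grab('side'),grab('scene')):
    hsv=cv2.cvtColor(p['pixels'],cv2.COLOR_RGB2HSV)
    o=((hsv[...,0]<18)&(hsv[...,1]>170)&(hsv[...,2]>100)).astype(np.uint8)
    c=proj(p,(578,-163,3)); m=np.zeros_like(o); cv2.circle(m,tuple(int(x) for x in c),75,1,-1)
    o=cv2.morphologyEx(o*m,cv2.MORPH_CLOSE,np.ones((5,5)))
    n,l,st,_=cv2.connectedComponentsWithStats(o); i=1+np.argmax(st[1:,4])
    W=np.array([at_z(p,(x,y),3)[:2] for y,x in zip(*np.where(l==i))],np.float32)
    r=cv2.minAreaRect(W); print(r)
```

```text
20.5 [ 564.9 -114.8  160. ] [-179.9   -0.1   87.2]
((576.6917724609375, -162.00892639160156), (174.03082275390625, 124.99663543701172), 15.504873275756836)
((578.9815063476562, -162.96142578125), (177.22206115722656, 127.15966796875), 15.343718528747559)
```

Emit:
{"fn": "apply_moves", "kwargs": {
  "delta_pos": [
    [0.11,-0.3,0],
    [0.11,-0.41,0],
    [0.11,-0.41,-0.3],
    [0.11,-0.41,-0.6],
    [0.11,-0.41,-0.83],
    [0.11,-0.41,-0.83],
    [0.11,-0.41,-0.83]
  ],
  "rot": [
    [0,0,0],
    [0,0,0],
    [0,0,0],
    [0,0,0],
    [0,0,0],
    [0,0,0],
    [0,0,0]
  ],
  "hand": [0,0,0,0,0,0,0]
}}

```text
time_s: 21.18
ee_pos: [577.8, -162.0, 60.5]
ee_rot: [-179.8, -0.1, 87.4]
force: [0.6, 0.5, 0.1]
gripper_width: 13.8
gripper_force: 40.0
```

Emit:
{"fn": "apply_moves", "kwargs": {
  "delta_pos": [
    [0,-0.02,-0.06],
    [0,-0.02,-0.1],
    [0,-0.02,-0.13],
    [0,-0.02,-0.15],
    [0,-0.02,-0.16],
    [0,-0.02,-0.16],
    [0,-0.02,-0.16]
  ],
  "rot": [
    [0,0,0],
    [0,0,0],
    [0,0,0],
    [0,0,0],
    [0,0,0],
    [0,0,0],
    [0,0,0]
  ],
  "hand": [0,0,0,0,0,0,0]
}}

```text
time_s: 21.77
ee_pos: [579.0, -166.0, 42.2]
ee_rot: [180.0, 0.0, 87.4]
force: [-0.6, -0.3, -0.7]
gripper_width: 13.8
gripper_force: 40.0
```

Emit:
{"fn": "apply_moves", "kwargs": {
  "delta_pos": [
    [0,0,-0.01],
    [0,0,-0.018],
    [0,0,-0.025],
    [0,0,-0.028],
    [0,0,-0.028]
  ],
  "rot": [
    [0,0,0],
    [0,0,0],
    [0,0,0],
    [0,0,0],
    [0,0,0]
  ],
  "hand": [0,0,0,0,0]
}}

```text
time_s: 22.18
ee_pos: [579.0, -165.9, 38.9]
ee_rot: [180.0, 0.0, 87.4]
force: [0.3, -0.2, 0.6]
gripper_width: 14.0
gripper_force: 40.0
```

Emit:
{"fn": "apply_moves", "kwargs": {
  "delta_pos": [
    [0,0,0],
    [0,0,0],
    [0,0,0],
    [0,0,0],
    [0,0,0],
    [0,0,0],
    [0,0,0],
    [0,0,0]
  ],
  "rot": [
    [0,0,0],
    [0,0,0],
    [0,0,0],
    [0,0,0],
    [0,0,0],
    [0,0,0],
    [0,0,0],
    [0,0,0]
  ],
  "hand": [0.4,0.4,0.4,0.4,0.4,0.4,0.4,0.4]
}}

```text
time_s: 22.85
ee_pos: [578.8, -165.9, 38.7]
ee_rot: [180.0, 0.0, 87.4]
force: [0.4, -0.2, -0.4]
gripper_width: 36.4
gripper_force: 0.0
```

Emit:
{"fn": "apply_moves", "kwargs": {
  "delta_pos": [
    [0,0,0.05],
    [0,0,0.2],
    [0,0,0.4],
    [0,0,0.6],
    [0,0,0.9],
    [0,0,1],
    [0,-0.3,1],
    [0,-0.55,1],
    [0,-0.55,1],
    [0,-0.55,1]
  ],
  "rot": [
    [0,0,0],
    [0,0,0],
    [0,0,0],
    [0,0,0],
    [0,0,0],
    [0,0,0],
    [0,0,0],
    [0,0,0],
    [0,0,0],
    [0,0,0]
  ],
  "hand": [0.4,0.4,0.4,0.4,0.4,0.4,0.4,0.4,0.4,0.4]
}}

```text
time_s: 23.68
ee_pos: [578.6, -233.0, 159.0]
ee_rot: [180.0, -0.0, 87.2]
force: [0.2, 1.5, -0.2]
gripper_width: 36.1
gripper_force: 0.0
```

Run:
```python
from h import *
np.set_printoptions(precision=1,suppress=True)
p=grab('wrist'); s=env.state(); print(s['time_s'],s['ee_pos'],s['gripper_width'],s['force'])
p=grab('wrist'); b=grab('side')
for q,z in [('scraper',3),('scraper_grip',51),('mat_center',3)]:
    print(q,[(round(r['score'],2),at_z(p,r['position'],z)) for r in spotter.landmark_of(p,q)][:2])
f=lambda x:cv2.cvtColor(x['pixels'],cv2.COLOR_RGB2BGR)
cv2.imwrite('pics/w9.png',np.vstack([cv2.resize(f(p)[0:220],(640,220)),cv2.resize(f(b)[110:310,240:480],(640,370),interpolation=2)]))
```

```text
23.7333 [ 578.6 -231.9  158.8] 36.682687920750794 [-0.3 -0.6 -0.4]
scraper [(0.82, array([ 576.1, -164.5,    3. ]))]
scraper_grip [(0.87, array([ 577.4, -165.6,   51. ]))]
mat_center [(0.74, array([ 581.5, -163. ,    3. ]))]
```

View pics/w9.png

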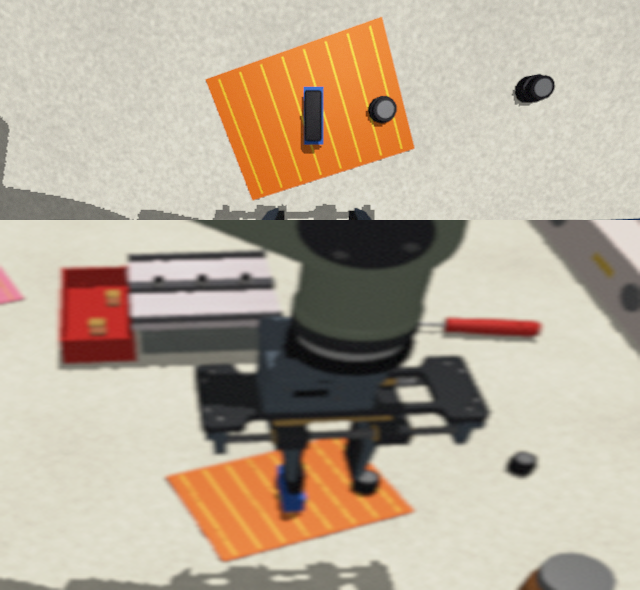

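The scraper stands upright mid-mat at (313,115), the caps are in place, the plate is clean, and the chips are in the tray. I'm handing the job in.

```bash
python3 -c "
from workcell import env
print(env.job_done())"
```

```text
the job is handed in; nothing more can be done
None
```

The job is handed in at about 24 s: all four chips are in the red tray, each lane was wiped at roughly 6–9 N by the force readings I took, and the scraper stands upright in the middle of the orange mat with the gripper clear and the caps untouched.

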